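# Switch on the bending iron and set its heat four clicks up

### The job

Get the bending iron ready for the next ribs: switch it on at its rocker switch, and turn its heat dial up (clockwise) exactly four clicks from where it now stands, pushing the pointer round with a fingertip and never pinching it. Do not touch the bare metal bending pipe, and leave the bottle, block plane, clamp and wooden ribs where they are.

Things in the scene. Friction and masses are not known exactly. Their poses are not given: they have to be found in the camera images.
- iron: Grey steel housing of the bending iron, 140 (x) x 190 (y) x 75 mm high, fixed; its 8 mm foot plate juts out 23 mm at both x sides. Origin: centre of the underside, z up, pipe on the +y side. Its flat top panel is 75 mm above the bench; on it, at (x, y) mm: heat dial (0, 35), power rocker (0, -60), amber pilot lamp (-46, -60), 12 mm wide, 6 high. Position and yaw vary.
- dial_axis (a point): On the heat dial's axis at the top of its grip, 26 mm above the panel. Black pointer knob: a 56 mm round bevelled skirt, its top 7 mm above the panel, and on it an upright bar grip 13 mm wide, straight-sided, from 24 mm behind the axis to 27 mm ahead; the front 13 mm taper to a 4 mm nose with a white line on the front half. Panel free for 55 mm around. Ten white panel marks show the clicks.
- dial_nose (a point): The tip of the dial's pointer nose, 27 mm from the axis and 16 mm above the panel. The direction from the axis to this point, seen from above, is where the dial points.
- dial (a joint): Heat dial angle, rad: 0 lowest, grows clockwise seen from above (up, hotter). Clicks to rest every 0.5236 rad (30 degrees), ten positions, 0 to 4.712, stops at both ends. At 0 it points 135 degrees left (counterclockwise) of the housing's +x. About 0.09 N m (5 N at 19 mm) leaves a click; past half-way it snaps on to the next and stays. Starts in one of the four lowest (0 to 1.571).
- rocker (a joint): Tilt of the power rocker in rad: 0 off (as it starts), 0.34 fully on. Over-centre: pressing the raised end with 4 to 5 N makes it snap over, and it stays.
- rocker_on_end (a point): On the surface of the power rocker's ON end (housing's +x end, with a short white line), 12 mm from the pivot. Black rocker 33 mm long (housing x), 26 mm wide, bezel 3 mm high. Off, this point stands 10 mm above the panel; press it straight down about 4 mm until it stops, on this point or up to 8 mm beyond it, away from the pivot (the pivot is towards the housing's -x).
- pipe: The bending pipe: bare aluminium, teardrop section 66 mm wide (x) and 44 mm high, standing 184 mm out of the housing's +y side behind a round 68 mm steel heat shield; axis 40 mm above the bench, top 62 mm. Origin: on its axis at the housing's side; its y axis runs along the pipe. Treat as hot: not to be touched.
- bottle: Loose amber bottle with black cap, 72 mm in diameter, 175 mm high, standing; origin at the centre of its base. Bystander.
- plane: Loose block plane, 150 x 46 mm, about 55 mm high, lying on its sole; origin at the centre of its sole. Bystander.
- clamp: Loose wooden cam clamp lying flat: two wooden jaws 120 mm long on a 210 mm steel bar, 22 mm high; origin on the bench at its middle. Bystander.
- ribs: Two loose thin wooden ribs stacked, 34 x 258 mm, 8 mm high in all; origin at the centre of the underside. Bystander.

How it is judged (in metres and radians):
At the end, for the whole second after the job is handed in: The rocker is fully on (above 0.28 rad of 0.34) and the dial rests in the detent four clicks above its starting one (within 0.3 of a click) (value of joint rocker above 0.28 rad and distance of dial_nose from where it was at the start of the episode between 0.0445 and 0.0488 m and value of joint dial between 1.937 and 3.822 rad and velocity of joint dial between -0.05 and 0.05 rad/s); the robot touches nothing.
It fails at once if the dial's grip is pinched: pressed on two opposite faces at once (both long sides, or both ends) ((contact force between the fingers and dial_c0 above 1 N and contact force between the fingers and dial_c1 above 1 N) or (contact force between the fingers and dial_c2 above 1 N and contact force between the fingers and dial_c3 above 1 N)).
It fails at once if the bending pipe is touched (contact force between any of the arm, the fingers and pipe above 0.5 N).
It fails at once if a bystander (bottle, plane, clamp or ribs) is shifted or lifted by more than 20 mm (distance of any of bottle, plane, clamp, ribs from where it was at the start of the episode above 0.02 m).
It also fails if it takes over 53 s, if anything falls off the work surface, if the arm or the gripper's body presses on something with over 40 N, if the wrist force passes 120 N, or if a joint passes its speed limit or range.

### The arm

A 6-joint arm with a two-finger parallel gripper is mounted at the origin on the work surface. World frame = base frame: x ahead of the robot, y to its left, z up, the work surface at z = 0. Lengths are in mm, angles in rad, forces in N, time in s.
With the tool pointing down it reaches from about 350 to 975 mm from the base axis. Payload 7.1 kg.
Tool frame: the origin (TCP) lies on the front face of the gripper's body, between the roots of the fingers; the fingertips stand 80 mm ahead of it and the grasp point (between the pads) lies 61 mm ahead of it; z points along the fingers, y is the line along which they close (so a half turn about z gives the same grasp; the last joint's range is limited). The gripper opens to 88 mm and grips with 3 to 60 N. Pads are 20 mm wide; open, the fingers measure 115 mm over their backs; the gripper's body (75 mm by 178 mm) begins 61 mm behind the grasp point.
Start: joints at [-1.128, 0.423, 1.63, -0, 1.089, -0.019], TCP at [278.489, -559.508, 302.675] pointing down, gripper open.
Joint ranges: [-3, 3], [-0.9, 2.11], [0.09, 2.58], [-1.31, 4.45], [0.11, 2.69], [-2.54, 2.54]. Speed limits (rad/s): [2.39, 2.39, 3.01, 3.14, 3.14, 3.14].

### API

Orientations are given as a rotation vector (axis times angle).
In Python, from workcell import readout, vision, close_job gives the robot as it stands.
- The arm moves only by the tool servo_tool, never from a script. Its argument "plan" is a list that holds one entry, the list of rows, each a list of 7 numbers: the gripper command: -1 is fully open, 1 is shut, values between are in proportion, then the shift along the world's x, y, z in units of 40 mm (1.0 is 40 mm), then the turn, a rotation vector about the world's x, y, z in units of 5 degrees (1.0 is 5 degrees). A call has 1 to 5 rows; each row shifts and turns the commanded pose from where the row before left it; what a row does not reach is not made up. A row lasts 1/12 s, in which the tool goes at most 41.7 mm and 7.16 degrees, less where a joint would pass 70% of its speed; a pose out of reach is approached as far as the arm can. A call is refused whole if a number of a shift passes 1 or a number of a turn 1, either way. A call with a gripper value outside its range is refused whole. The fingers move at their own pace and stop on an object; the grip force is fixed at half the most. Time passes only in rows, so rows that do not move let the fingers close. It gives the time, the measured TCP pose, the force, the opening and the grip force at its end, in the units of the state.
- readout.get_obs(): the state, without advancing time (a new reading comes with each control period).
- vision.get_image(name): name is "scene" or "top" or "wrist"; returns the picture (400x640x3 uint8, red, green, blue); there is no depth.
- vision.camera_params(name): a dict with "fx", "fy", "cx", "cy" (pixels), "D" ([k1, k2, p1, p2, k3] as OpenCV has them; the pictures are not rectified), "rvec" (rotation vector, rad) and "tvec" (3), from world to camera coordinates, as OpenCV has them; the wrist camera has in their place "hand_eye" (4x4, takes a point from camera to tool coordinates, whose origin is the TCP and whose axes are the flange's). Camera axes: x right, y down, z forward; pixel columns grow to the right and rows downward; lengths in mm; the calibration is good to about 2 mm. A picture is of the moment at which its call begins: read the wrist's pose just before it. camera_params takes no time and is no camera call.
- close_job(): hands the job in; it is judged then, once.
The state is a dict: "t": time; "qpos": joint angles; "qvel": joint speeds; "joint_torque": joint torques, N m; "ee_pos": TCP position; "orientation": TCP orientation; "ft_force": force on the tool from outside, world axes, zero at the start; "moment": the same for the moment, N m; "width": finger opening in mm; "grasp_force": force on a finger pad.
Only numpy, scipy, OpenCV 4.12 (cv2) and the standard library are available. Lean on these libraries where they do the work, as an engineer would, in place of code of your own. Each camera call takes 0.05 s, during which the arm holds its last target. There are 200 camera calls.

## Working session

There is one attempt and no reset: what is moved stays moved. The work goes in short steps, Python scripts to look and compute and a tool call to move; the robot and the scene stay as the last step left them, time stands still between calls to the robot, and variables do not carry over. Pictures are saved under pics/ and viewed, at most 10 in all, crops included, and the job is handed in when it is done.

Besides the shell and the picture viewer there is one more tool, called after "Call:" as name(argument=value, ...) on one line, values as JSON. servo_tool: Moves the arm, as the interface text tells. Its arguments: {"type":"object","properties":{"plan":{"type":"array"}},"required":["plan"]}

```bash
mkdir -p pics; python3 - <<'E'
from workcell import readout, vision
import cv2
o=readout.get_obs();print(o)
for n in("top","scene"):
    cv2.imwrite(f"pics/{n}0.png",vision.get_image(n)[:,:,::-1]); print(vision.camera_params(n))
print(vision.camera_params("wrist"))
E
```

```text
{'t': 0.0, 'qpos': array([-1.12798853e+00,  4.23812081e-01,  1.63067510e+00,  1.71549614e-05,
        1.08863373e+00, -1.89913450e-02]), 'qvel': array([ 0.00039922, -0.00130291, -0.00049247, -0.00142156, -0.00013248,
        0.00063428]), 'joint_torque': array([-1.63515651e-03, -5.44631445e+01, -2.73674798e+01,  6.41983096e-02,
        2.26288178e-02, -1.39497829e-04]), 'ee_pos': array([ 278.31877568, -559.12312842,  301.92543197]), 'orientation': array([-3.05676298e+00, -7.18609045e-01,  4.81340802e-04]), 'ft_force': array([ 0.79352322, -0.1280215 , -0.27129636]), 'moment': array([0.00844008, 0.00311523, 0.02361688]), 'grasp_force': 0.0, 'width': 87.9016093596514}
{'fx': 401.7496170072543, 'fy': 401.7496170072543, 'cx': 317.6302109929538, 'cy': 204.95668672518278, 'D': array([-0.09887006,  0.        ,  0.        ,  0.        ,  0.        ]), 'rvec': array([ 2.20241047, -2.13695416,  0.14808142]), 'tvec': array([ 22.93183919, 597.14023194, 961.67281189])}
{'fx': 418.428626509396, 'fy': 418.428626509396, 'cx': 321.9410246701566, 'cy': 204.55553177731605, 'D': array([0.02188755, 0.        , 0.        , 0.        , 0.        ]), 'rvec': array([ 1.16775259,  2.45705979, -0.87235966]), 'tvec': array([ 339.20411938, -310.80439182, 1429.28309327])}
{'fx': 316.8473671572143, 'fy': 316.8473671572143, 'cx': 316.80143079466137, 'cy': 203.64324445412294, 'D': array([0.00848677, 0.        , 0.        , 0.        , 0.        ]), 'hand_eye': array([[-1.50031903e-03, -9.55112939e-01, -2.96238119e-01,
         8.19366117e+01],
       [ 9.99998608e-01, -1.64911185e-03,  2.52402120e-04,
         6.15134565e-02],
       [-7.29602324e-04, -2.96237328e-01,  9.55114084e-01,
        -8.20880741e+01],
       [ 0.00000000e+00,  0.00000000e+00,  0.00000000e+00,
         1.00000000e+00]])}
```

View pics/top0.png

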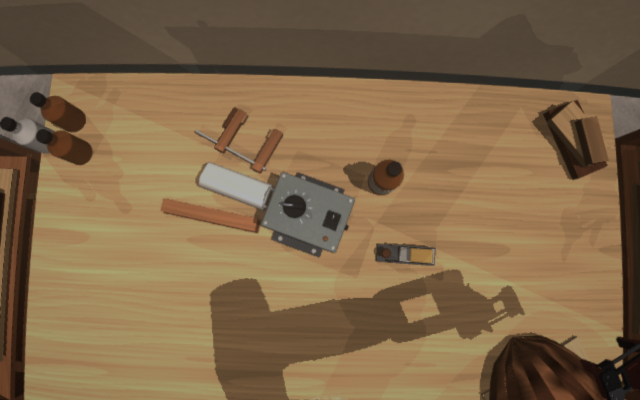

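View pics/scene0.png

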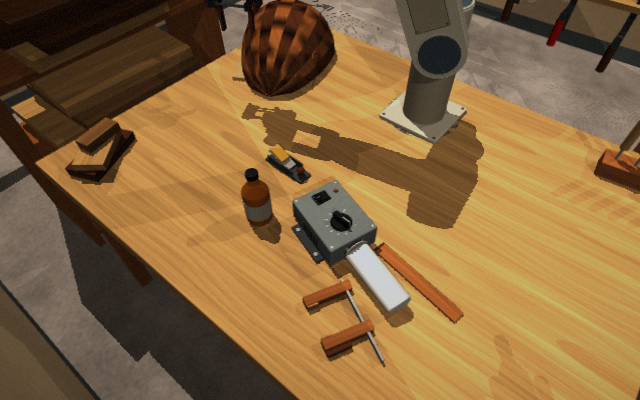

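The top view shows the housing near (308,213), with the pipe pointing left, the dial near (293,206), and the rocker near (332,219). The bottle is at (386,175) and the plane at (405,254). I'll enlarge both views.

```bash
python3 - <<'E'
import cv2,numpy as np
a=cv2.resize(cv2.imread("pics/top0.png")[165:265,250:370],None,fx=6,fy=6,interpolation=cv2.INTER_CUBIC)
cv2.imwrite("pics/top0c.png",a)
E
cat > h.py <<'E'
import cv2,numpy as np
from workcell import readout,vision
def ray(name,uv,obs=None):
    p=vision.camera_params(name);K=np.array([[p['fx'],0,p['cx']],[0,p['fy'],p['cy']],[0,0,1]])
    d=np.append(cv2.undistortPoints(np.array([[uv]],float),K,p['D'])[0,0],1)
    if 'rvec' in p:
        R=cv2.Rodrigues(p['rvec'])[0];return -R.T@p['tvec'],R.T@d
    H=p['hand_eye'];R=cv2.Rodrigues(obs['orientation'])[0]
    return R@H[:3,3]+obs['ee_pos'],R@H[:3,:3]@d
def atz(name,uv,z,obs=None):
    c,d=ray(name,uv,obs);return c+d*(z-c[2])/d[2]
E
```

```text
(no output)
```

View pics/top0c.png

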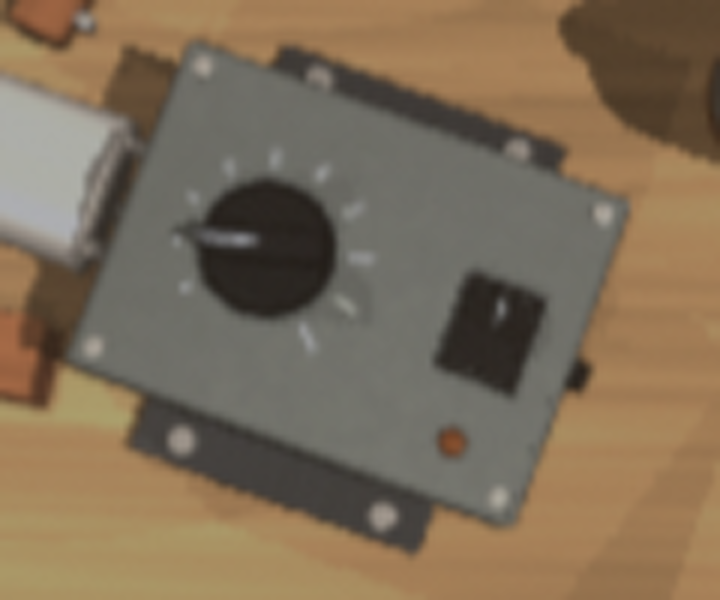

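```bash
python3 - <<'E'
from h import *
f=lambda U,V,z:atz("top",((U+.5)/6-.5+250,(V+.5)/6-.5+165),z)
C=np.array([f(195,42,75),f(628,200,75),f(510,525,75),f(70,360,75)])
L=np.array([[70,95],[70,-95],[-70,-95],[-70,95]])
X=C[:,:2];c=X.mean(0);z=((X-c)@[1,1j])*np.conj(L@[1,1j]);yaw=np.angle(z.sum())
print(C.round(),'c',c,'yaw',yaw,np.degrees(yaw),'scale',np.linalg.norm(X-c)/np.linalg.norm(L))
R=np.array([[np.cos(yaw),-np.sin(yaw)],[np.sin(yaw),np.cos(yaw)]])
w=lambda x,y:c+R@[x,y]
for n,p,m in(("dial",(0,35),f(267,249,82)),("on",(12,-60),f(501,308,85)),("lamp",(-46,-60),f(452,442,81))):print(n,w(*p),m)
t=f(183,231,91)[:2]; d=R.T@(t-w(0,35));print('nose',np.linalg.norm(d),'deg left of +x',np.degrees(np.arctan2(d[1],d[0])))
t=f(258,240,101)[:2]-f(200,237,96)[:2]; d=-R.T@t;print(np.degrees(np.arctan2(d[1],d[0])))
m=[(185,287),(193,197),(229,167),(275,157),(322,172),(354,209),(361,258),(345,303),(308,338)]
for q in m:
  d=R.T@(f(*q,75)[:2]-w(0,35));print(np.linalg.norm(d).round(1),np.degrees(np.arctan2(d[1],d[0])).round(1))
for n,q in(("bottlecap",(394,168)),("plane",(405,254))):print(n,atz("top",q,175 if n[0]=='b' else 50))
print(vision and readout.get_obs()['qpos'])
E
```

```text
[[669. 129.  75.]
 [611. -45.  75.]
 [481.  -1.  75.]
 [541. 174.  75.]] c [575.53929423  63.99322908] yaw -0.3259693963468495 -18.67667066110163 scale 0.9729721893061873
dial [586.7472492   97.15015513] [586.17658388  97.20380142  82.        ]
on [567.69374607   3.31005699] [565.47102619   4.77356762  85.        ]
lamp [512.74798289  21.88323951] [512.71470114  22.39433659  81.        ]
nose 32.94057494255969 deg left of +x 100.9352065159974
106.03337586762015
35.9 135.0
36.5 75.3
36.5 45.7
37.2 16.3
37.7 -14.1
37.8 -44.1
37.0 -74.7
37.2 -104.3
38.6 -135.1
bottlecap [ 665.54201562 -119.96634593  175.        ]
plane [ 480.94867096 -174.79885948   50.        ]
[-1.12800555e+00  4.23724997e-01  1.63056700e+00 -3.46637620e-06
  1.08859913e+00 -1.90273629e-02]
```

The marks fit (135°, 105°, 75° …), so the pointer starts at click 1 (105°) and the target is click 5 (-15°). The fingers close and the tool heads over the rocker, turning about +135° so the flat sides align.

Call:
servo_tool(plan=[[[1, 0.28, 0.55, 0, 0, 0, 1], [1, 0.28, 0.55, 0, 0, 0, 1], [1, 0.28, 0.55, 0, 0, 0, 1], [1, 0.28, 0.55, 0, 0, 0, 1], [1, 0.28, 0.55, 0, 0, 0, 1]]])

```text
t: 0.52
ee_pos: [334.7, -448.3, 302.3]
orientation: [-2.827, -1.369, 0.0]
ft_force: [0.1, -0.3, -0.2]
width: 57.7
grasp_force: 0.0
```

Call:
servo_tool(plan=[[[1, 0.28, 0.55, 0, 0, 0, 1], [1, 0.28, 0.55, 0, 0, 0, 1], [1, 0.28, 0.55, 0, 0, 0, 1], [1, 0.28, 0.55, 0, 0, 0, 1], [1, 0.28, 0.55, 0, 0, 0, 1]]])

```text
t: 0.93
ee_pos: [390.7, -338.2, 302.4]
orientation: [-2.463, -1.949, 0.0]
ft_force: [-0.5, 0.1, -0.8]
width: 24.8
grasp_force: 0.0
```

Call:
servo_tool(plan=[[[1, 0.28, 0.55, 0, 0, 0, 1], [1, 0.28, 0.55, 0, 0, 0, 1], [1, 0.28, 0.55, 0, 0, 0, 1], [1, 0.28, 0.55, 0, 0, 0, 1], [1, 0.28, 0.55, 0, 0, 0, 1]]])

```text
t: 1.35
ee_pos: [446.7, -228.3, 302.4]
orientation: [-1.983, -2.436, 0.0]
ft_force: [0.8, 1.0, -0.3]
width: 0.6
grasp_force: 0.0
```

Call:
servo_tool(plan=[[[1, 0.28, 0.55, 0, 0, 0, 1], [1, 0.28, 0.55, 0, 0, 0, 1], [1, 0.28, 0.55, 0, 0, 0, 1], [1, 0.28, 0.55, 0, 0, 0, 1], [1, 0.28, 0.55, 0, 0, 0, 1]]])

```text
t: 1.77
ee_pos: [502.7, -118.3, 302.4]
orientation: [-1.409, -2.807, 0.0]
ft_force: [-0.4, 0.2, 0.7]
width: 0.4
grasp_force: 0.0
```

Call:
servo_tool(plan=[[[1, 0.28, 0.55, 0, 0, 0, 1], [1, 0.28, 0.55, 0, 0, 0, 1], [1, 0.28, 0.55, 0, 0, 0, 1], [1, 0.28, 0.55, 0, 0, 0, 1], [1, 0.28, 0.55, 0, 0, 0, 1]]])

```text
t: 2.18
ee_pos: [558.7, -8.3, 302.4]
orientation: [-0.768, -3.046, 0.0]
ft_force: [0.8, -0.9, 1.2]
width: 0.5
grasp_force: 0.0
```

Call:
servo_tool(plan=[[[1, 0.2, 0.2, 0, 0, 0, 1], [1, 0.2, 0.02, 0, 0, 0, 1], [1, 0, 0, 0, 0, 0, 0], [1, 0, 0, 0, 0, 0, 0]]])

```text
t: 2.52
ee_pos: [574.3, -0.6, 302.2]
orientation: [-0.509, -3.099, 0.0]
ft_force: [-0.3, -0.5, 0.1]
width: 0.7
grasp_force: 0.0
```

```bash
python3 - <<'E'
from h import *
o=readout.get_obs();np.save("o1.npy",np.r_[o['ee_pos'],o['orientation']])
cv2.imwrite("pics/w1.png",vision.get_image("wrist")[:,:,::-1])
R=cv2.Rodrigues(o['orientation'])[0];print(o['t'],o['ee_pos'],R.round(3),np.degrees(np.arctan2(R[1,0],R[0,0])),o['qpos'],o['width'])
E
```

```text
2.5167 [574.28168817  -0.59411396 302.19508476] [[-0.947  0.32  -0.001]
 [ 0.32   0.947 -0.   ]
 [ 0.001 -0.    -1.   ]] 161.33236368631722 [-2.17263611e-02  3.50107736e-01  1.74411430e+00 -8.99659847e-05
  1.04834156e+00 -1.26666620e+00] 0.7350936783195243
```

View pics/w1.png

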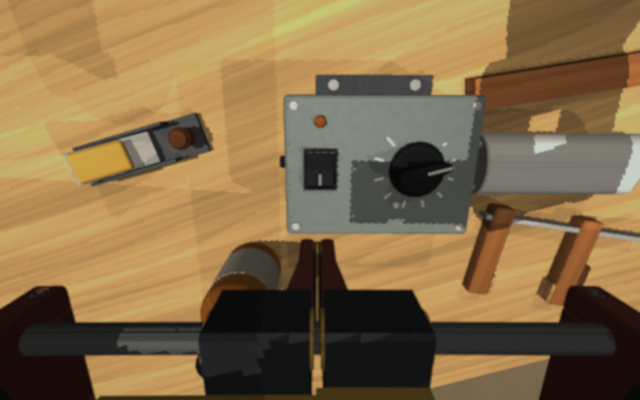

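The wrist view shows the panel corners at (285,96), (484,97), (467,234), and (287,234). The dial hub is near (417,169), the nose (450,167), and the rocker's ON line (320,179).

```bash
python3 - <<'E'
from h import *
a=np.load("o1.npy");o={'ee_pos':a[:3],'orientation':a[3:]}
X=np.array([atz("wrist",p,75,o)[:2] for p in((467,234),(287,234),(285,96),(484,97))])
L=np.array([[70,95],[70,-95],[-70,-95],[-70,95]])
c=X.mean(0);yaw=np.angle((((X-c)@[1,1j])*np.conj(L@[1,1j])).sum())
print(X.round(),c,np.degrees(yaw),np.linalg.norm(X-c)/np.linalg.norm(L))
R=np.array([[np.cos(yaw),-np.sin(yaw)],[np.sin(yaw),np.cos(yaw)]])
w=lambda x,y:c+R@[x,y]
print('dial',w(0,35),'on',w(12,-60),'lamp',w(-46,-60))
for p,z in(((320,121),80),((320,180),85),((417,168),82)):print(atz("wrist",p,z,o))
E
python3 -c "
import cv2
a=cv2.imread('pics/w1.png')[85:245,275:495]
cv2.imwrite('pics/w1c.png',cv2.resize(a,None,fx=3.6,fy=3.6,interpolation=cv2.INTER_CUBIC))"
```

```text
[[670. 133.]
 [610. -46.]
 [480.   0.]
 [540. 174.]] [574.91301683  65.3280727 ] -18.73171530679767 0.9806024791718018
dial [586.15282082  98.47421586] on [567.00917335   4.65246592] lamp [512.08127898  23.27842682]
[511.20375597  23.73574357  80.        ]
[563.31039844   6.17179466  85.        ]
[582.83244267  98.32963733  82.        ]
```

View pics/w1c.png

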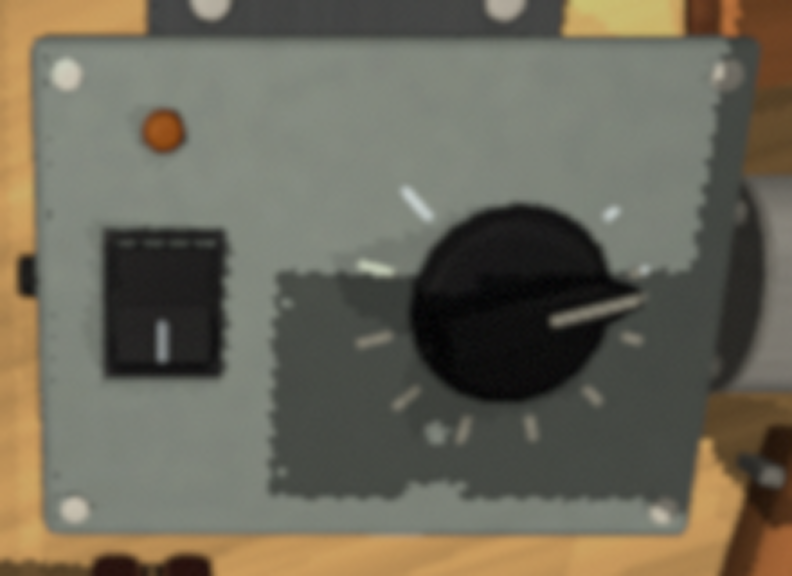

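Call:
servo_tool(plan=[[[1, -0.02, 0.06, -0.65, 0, 0, 0], [1, 0, 0, -0.65, 0, 0, 0], [1, 0, 0, -0.65, 0, 0, 0], [1, 0, 0, -0.65, 0, 0, 0], [1, 0, 0, -0.6, 0, 0, 0]]])

```text
t: 2.98
ee_pos: [572.8, 1.1, 173.5]
orientation: [-0.511, -3.099, 0.0]
ft_force: [0.2, -0.4, -0.5]
width: 0.4
grasp_force: 0.0
```

Call:
servo_tool(plan=[[[1, 0, 0, -0.06, 0, 0, 0], [1, 0, 0, -0.06, 0, 0, 0], [1, 0, 0, -0.06, 0, 0, 0], [1, 0, 0, -0.05, 0, 0, 0]]])

```text
t: 3.32
ee_pos: [574.4, 1.5, 166.8]
orientation: [0.507, 3.098, 0.001]
ft_force: [0.8, 1.0, -0.2]
width: 0.4
grasp_force: 0.0
```

Call:
servo_tool(plan=[[[1, 0, 0, -0.03, 0, 0, 0], [1, 0, 0, -0.03, 0, 0, 0], [1, 0, 0, 0, 0, 0, 0]]])

```text
t: 3.57
ee_pos: [574.8, 1.5, 164.2]
orientation: [0.506, 3.097, 0.0]
ft_force: [2.5, 0.1, 2.3]
width: 0.7
grasp_force: 1.4
```

Call:
servo_tool(plan=[[[1, 0, 0, -0.03, 0, 0, 0], [1, 0, 0, -0.03, 0, 0, 0], [1, 0, 0, 0, 0, 0, 0]]])

```text
t: 3.82
ee_pos: [573.7, 1.8, 160.8]
orientation: [0.506, 3.101, 0.0]
ft_force: [-0.1, -0.2, 3.0]
width: 0.8
grasp_force: 2.0
```

Call:
servo_tool(plan=[[[1, 0, 0, -0.02, 0, 0, 0], [1, 0, 0, -0.02, 0, 0, 0], [1, 0, 0, 0, 0, 0, 0]]])

```text
t: 4.07
ee_pos: [573.8, 1.8, 160.4]
orientation: [0.506, 3.1, 0.0]
ft_force: [-3.9, -0.6, 16.2]
width: 0.7
grasp_force: 8.1
```

The rocker bottomed out (16 N at tip height 80.4). Next I lift and go to the start of the push, beside the dial on its counterclockwise side.

Call:
servo_tool(plan=[[[1, 0, 0, 1, 0, 0, 0], [1, 0, 0.4, 0, 0, 0, 0], [1, -0.1, 0.8, 0, 0, 0, 1], [1, -0.1, 0.85, 0, 0, 0, 1], [1, -0.1, 0.85, 0, 0, 0, 1]]])

```text
t: 4.48
ee_pos: [560.9, 118.6, 198.8]
orientation: [-0.093, -3.139, 0.0]
ft_force: [0.3, 0.4, -0.3]
width: 0.8
grasp_force: 0.0
```

Call:
servo_tool(plan=[[[1, 0, 0, 0, 0, 0, 0], [1, 0, 0, 0, 0, 0, 0]]])

```text
t: 4.65
ee_pos: [560.9, 119.1, 198.6]
orientation: [-0.093, -3.139, 0.001]
ft_force: [0.9, 0.7, -0.2]
width: 0.3
grasp_force: 0.0
```

```bash
python3 - <<'E'
from h import *
o=readout.get_obs();print(o['t'],o['ee_pos'])
cv2.imwrite("pics/w2.png",vision.get_image("wrist")[:,:,::-1])
t=vision.get_image("top")[165:265,250:370,::-1]
b=cv2.resize(t,(480,400),interpolation=cv2.INTER_CUBIC);w=cv2.imread("pics/w2.png")[:,160:480]
cv2.imwrite("pics/m2.png",np.hstack([w,b]))
E
```

```text
4.65 [560.85169654 119.13380425 198.61214169]
```

View pics/m2.png

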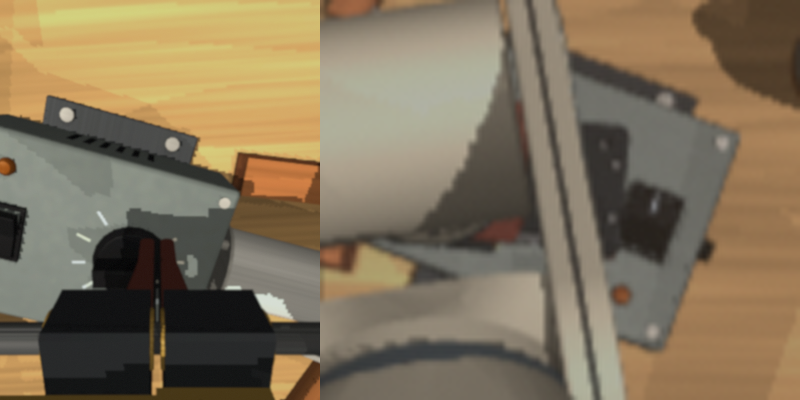

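```bash
python3 - <<'E'
import numpy as np
D=np.array([586.4,97.8])
def P(th,s=16.5,r=18):
    p=np.radians(86.3-th);return D+r*np.array([np.cos(p),np.sin(p)])+s*np.array([-np.sin(p),np.cos(p)])
cur=np.array([560.9,119.1])
for th in range(0,121,5):
    q=P(th);d=np.round((q-cur)/40,2);cur=cur+40*d;print(th,d,cur.round(1))
E
```

```text
0 [ 0.25 -0.06] [570.9 116.7]
5 [0.05 0.03] [572.9 117.9]
10 [0.04 0.03] [574.5 119.1]
15 [0.05 0.03] [576.5 120.3]
20 [0.05 0.02] [578.5 121.1]
25 [0.05 0.01] [580.5 121.5]
30 [0.05 0.01] [582.5 121.9]
35 [0.06 0.01] [584.9 122.3]
40 [ 0.05 -0.  ] [586.9 122.3]
45 [ 0.05 -0.01] [588.9 121.9]
50 [ 0.06 -0.  ] [591.3 121.9]
55 [ 0.05 -0.02] [593.3 121.1]
60 [ 0.05 -0.01] [595.3 120.7]
65 [ 0.05 -0.02] [597.3 119.9]
70 [ 0.04 -0.03] [598.9 118.7]
75 [ 0.05 -0.03] [600.9 117.5]
80 [ 0.04 -0.03] [602.5 116.3]
85 [ 0.04 -0.04] [604.1 114.7]
90 [ 0.03 -0.04] [605.3 113.1]
95 [ 0.03 -0.04] [606.5 111.5]
100 [ 0.03 -0.05] [607.7 109.5]
105 [ 0.03 -0.05] [608.9 107.5]
110 [ 0.02 -0.05] [609.7 105.5]
115 [ 0.01 -0.05] [610.1 103.5]
120 [ 0.01 -0.05] [610.5 101.5]
```

Call:
servo_tool(plan=[[[1, 0, 0, -0.4, 0, 0, 0], [1, 0, 0, -0.39, 0, 0, 0], [1, 0, 0, 0, 0, 0, 0]]])

```text
t: 5.0
ee_pos: [560.3, 116.0, 165.0]
orientation: [-0.101, -3.135, 0.002]
ft_force: [-1.0, 0.6, 0.3]
width: 0.0
grasp_force: 0.0
```

Call:
servo_tool(plan=[[[1, 0.08, -0.02, 0.02, 0, 0, 0], [1, 0.08, -0.02, 0, 0, 0, 0], [1, 0.09, -0.02, 0, 0, 0, 0], [1, 0, 0, 0, 0, 0, 0]]])

```text
t: 5.33
ee_pos: [569.9, 115.5, 168.7]
orientation: [-0.1, -3.134, -0.001]
ft_force: [-10.6, 3.5, 5.6]
width: 0.6
grasp_force: 5.6
```

Call:
servo_tool(plan=[[[1, 0.05, 0.03, 0, 0, 0, -1], [1, 0.04, 0.03, 0, 0, 0, -1], [1, 0, 0, 0, 0, 0, 0]]])

```text
t: 5.58
ee_pos: [573.5, 118.2, 168.8]
orientation: [-0.379, -3.114, -0.001]
ft_force: [-5.3, 7.5, 2.1]
width: 0.5
grasp_force: 4.0
```

Call:
servo_tool(plan=[[[1, 0.05, 0.03, 0, 0, 0, -1], [1, 0.05, 0.02, 0, 0, 0, -1], [1, 0.05, 0.01, 0, 0, 0, -1], [1, 0, 0, 0, 0, 0, 0]]])

```text
t: 5.92
ee_pos: [579.7, 120.7, 168.7]
orientation: [-0.782, -3.037, 0.0]
ft_force: [-8.9, 6.1, 3.5]
width: 0.5
grasp_force: 5.5
```

```bash
python3 - <<'E'
from h import *
o=readout.get_obs();print(o['t'],o['ee_pos'],o['ft_force'])
w=vision.get_image("wrist")[180:330,220:420,::-1];s=vision.get_image("scene")[170:270,280:400,::-1]
cv2.imwrite("pics/m3.png",np.hstack([cv2.resize(w,(400,300)),cv2.resize(s,(360,300),interpolation=cv2.INTER_CUBIC)]))
E
```

```text
5.9167 [579.66673258 120.68523245 168.70976473] [-8.87216176  6.09773706  3.49630669]
```

View pics/m3.png

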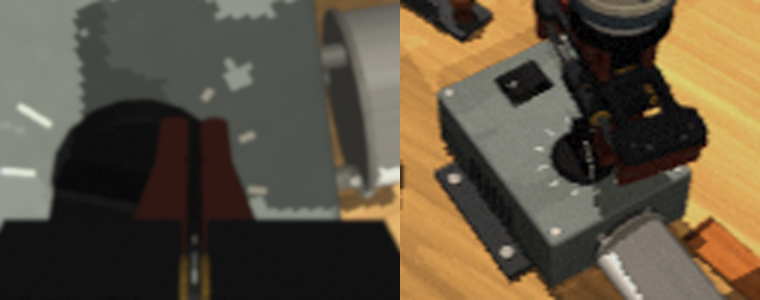

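The wrist view shows the first low marks at (207,95), (245,137), and (257,190) now uncovered behind the fingers, so the dial is turning. I continue.

Call:
servo_tool(plan=[[[1, 0.05, 0.01, 0, 0, 0, -1], [1, 0.06, 0.01, 0, 0, 0, -1], [1, 0.05, 0, 0, 0, 0, -1], [1, 0.05, -0.01, 0, 0, 0, -1], [1, 0.06, 0, 0, 0, 0, -1]]])

```text
t: 6.43
ee_pos: [590.5, 121.0, 168.6]
orientation: [-1.421, -2.797, 0.002]
ft_force: [-9.5, 5.4, 2.9]
width: 0.4
grasp_force: 4.3
```

Call:
servo_tool(plan=[[[1, 0.05, -0.02, 0, 0, 0, -1], [1, 0.05, -0.01, 0, 0, 0, -1], [1, 0.05, -0.02, 0, 0, 0, -1], [1, 0.04, -0.03, 0, 0, 0, -1], [1, 0.05, -0.03, 0, 0, 0, -1]]])

```text
t: 6.85
ee_pos: [601.9, 116.4, 169.2]
orientation: [-1.995, -2.426, -0.001]
ft_force: [-3.6, 6.0, 0.7]
width: 0.4
grasp_force: 2.5
```

Call:
servo_tool(plan=[[[1, 0.04, -0.03, 0, 0, 0, -1], [1, 0.04, -0.04, 0, 0, 0, -1], [1, 0.03, -0.04, 0, 0, 0, -1], [1, 0, 0, 0, 0, 0, 0]]])

```text
t: 7.18
ee_pos: [606.6, 112.0, 169.2]
orientation: [-2.294, -2.146, -0.002]
ft_force: [-0.1, 1.3, 0.4]
width: 0.5
grasp_force: 0.3
```

Call:
servo_tool(plan=[[[1, 0.03, -0.04, 0, 0, 0, -1], [1, 0.03, -0.05, 0, 0, 0, -1], [1, 0, 0, 0, 0, 0, 0]]])

```text
t: 7.43
ee_pos: [609.6, 107.6, 169.3]
orientation: [2.47, 1.94, 0.003]
ft_force: [0.7, 0.1, 0.7]
width: 0.7
grasp_force: 0.0
```

```bash
python3 - <<'E'
from h import *
o=readout.get_obs();print(o['t'],o['ee_pos'],o['ft_force'])
w=vision.get_image("wrist")[150:330,190:450,::-1];s=vision.get_image("scene")[170:270,280:400,::-1]
cv2.imwrite("pics/m4.png",np.hstack([cv2.resize(w,(433,300)),cv2.resize(s,(360,300),interpolation=cv2.INTER_CUBIC)]))
E
```

```text
7.4333 [609.565093   107.57597378 169.31807966] [0.69772907 0.12848748 0.71864016]
```

View pics/m4.png

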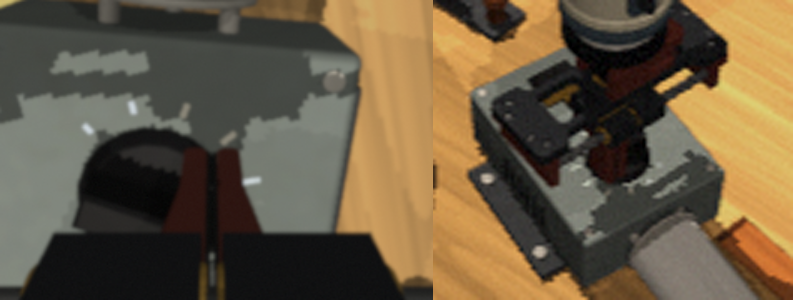

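No contact force with the face at about 100°, so the dial has probably already snapped into click 5. I back off and lift to look.

Call:
servo_tool(plan=[[[1, 0.12, 0.5, 0, 0, 0, 0], [1, 0, 0, 1, 0, 0, 0], [1, 0, 0, 1, 0, 0, 0], [1, 0, 0.5, 1, 0, 0, 0], [1, 0, 0.5, 0.5, 0, 0, 0]]])

```text
t: 7.95
ee_pos: [614.8, 166.7, 310.6]
orientation: [2.465, 1.944, 0.008]
ft_force: [0.6, 0.1, 0.5]
width: 0.6
grasp_force: 0.0
```

Call:
servo_tool(plan=[[[1, 0, 0.5, 0, 0, 0, 0], [1, 0, 0, 0, 0, 0, 0], [1, 0, 0, 0, 0, 0, 0]]])

```text
t: 8.2
ee_pos: [613.1, 187.3, 305.9]
orientation: [2.464, 1.948, 0.001]
ft_force: [-0.8, -0.8, -0.1]
width: 0.6
grasp_force: 0.0
```

```bash
python3 - <<'E'
from h import *
o=readout.get_obs();np.save("o2.npy",np.r_[o['ee_pos'],o['orientation']]);print(o['t'],o['ee_pos'],o['ft_force'])
w=vision.get_image("wrist")[:,:,::-1];s=vision.get_image("scene")[170:270,280:400,::-1]
cv2.imwrite("pics/w5.png",w)
cv2.imwrite("pics/m5.png",np.hstack([cv2.resize(w[100:300,200:440],(432,360)),cv2.resize(s,(368,360),interpolation=cv2.INTER_CUBIC)]))
E
```

```text
8.2 [613.08126754 187.28163376 305.91971152] [-0.84781348 -0.83564968 -0.0740126 ]
```

View pics/m5.png

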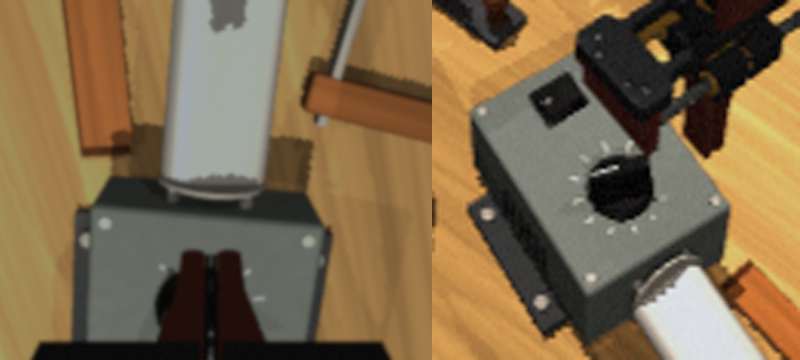

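The scene crop shows the white pointer line running from (618,166) to (593,173). I compare it numerically with the click directions.

```bash
python3 - <<'E'
from h import *
f=lambda U,V,z:atz("scene",((U-432+.5)/(368/120)-.5+280,(V+.5)/3.6-.5+170),z)[:2]
a=f(593,173,94);b=f(618,166,101);d=a-b
print(a,b,'deg left of +x (want -15)',np.degrees(np.arctan2(d[1],d[0]))+18.7)
p=vision.camera_params("scene");K=np.array([[p['fx'],0,p['cx']],[0,p['fy'],p['cy']],[0,0,1]])
for k in range(3,8):
  t=np.radians(135-30*k-18.7);u=np.array([np.cos(t),np.sin(t)])
  for r,z in((27,91),(4,101)):
    q=cv2.projectPoints(np.array([*(np.array([586,97.8])+r*u),z]),p['rvec'],p['tvec'],K,p['D'])[0][0,0]
    print(k,r,((q-[280,170]+.5)*[368/120,3.6]-.5+[432,0]).round(),end=' ')
  print()
s=cv2.resize(vision.get_image("scene")[180:250,300:385,::-1],None,fx=8,fy=8,interpolation=cv2.INTER_CUBIC);cv2.imwrite("pics/s6.png",s)
E
```

```text
[598.94108217  83.90313268] [585.87817342  98.91879289] deg left of +x (want -15) -30.27828527239522
3 27 [610. 205.] 3 4 [616. 170.] 
4 27 [594. 197.] 4 4 [613. 169.] 
5 27 [585. 183.] 5 4 [612. 167.] 
6 27 [584. 167.] 6 4 [612. 164.] 
7 27 [592. 153.] 7 4 [613. 162.]
```

View pics/s6.png

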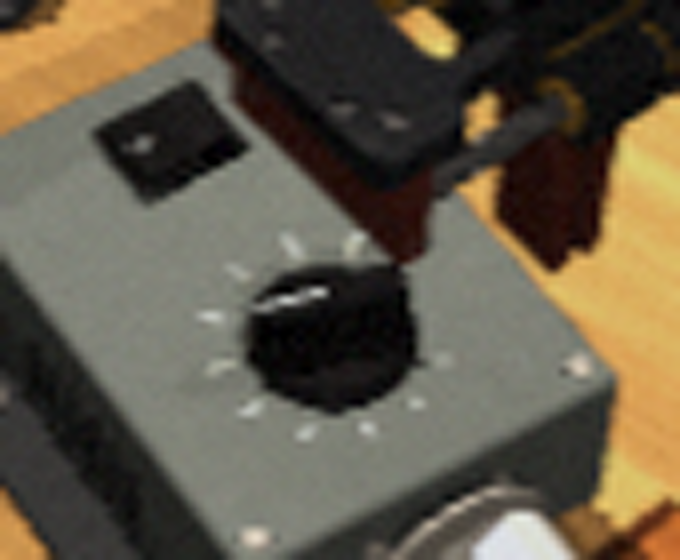

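```bash
python3 - <<'E'
from h import *
f=lambda U,V:atz("scene",((U+.5)/8-.5+300,(V+.5)/8-.5+180),101)[:2]
a=f(254,309);b=f(328,290);d=a-b
print(a,b,np.linalg.norm(d),'deg (want -15)',np.degrees(np.arctan2(d[1],d[0]))+18.7,readout.get_obs()['ft_force'])
E
```

```text
[605.67587655  86.43989096] [585.64879365  99.50733303] 23.91322002468729 deg (want -15) -14.423987549569713 [-0.69426404 -0.5452861  -0.3563735 ]
```

The pointer measures -14.4° (wanted -15°), with the line length and axis as expected. The rocker snapped over and bottomed out, and the arm is clear of everything.

```bash
python3 -c "
from workcell import close_job
print(close_job())"
```

```text
the job is handed in; nothing more can be done
None
```

The job is handed in: the rocker snapped over and hit its stop when pressed, and the dial is four clicks up, with its pointer measured at -14.4° for a target of -15°. I pushed it with the closed fingertips; the pipe and loose items were not touched as far as I could tell, and no verdict was shown.

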